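# Slide the cartons home in the sloped tray

### The job

Finish refilling the green sloped wire tray: the narrow carton was left high up in its lane, so slide it down the slope, under the top shelf, until its end rests fully home and square against the stop lip at the bottom. Also put the wide carton from the bench upright and lengthwise into the empty wide lane, and slide it home against the lip in the same way. Let go of both, and leave the box in the middle lane and the jar and tape roll on the bench where they are.

Things in the scene. Friction and masses are not known exactly. Their poses are not given: they have to be found in the camera images.
- tray: Sloped green wire tray, fixed. Origin on the deck at the foot of the stop lip, mid-width, 85 mm over the bench; x runs down the slope (16 degrees below level, away from the robot), y across, z square to the deck. Deck: plane z = 0, from x = -310 mm (open high end, for loading) to x = 0, y from -119 to 119 mm. The stop lip across the low end is bright zinc, 30 mm high, 4 mm thick.
- rack: Green bench rack that carries the tray; stands fixed. Origin on the bench, 150 mm (level) short of the lip; x level, along the lanes, away from the robot. Guides on the tray: zinc wires 6 mm thick, tops 22 mm over the deck, at tray y = 115, 53, -29, -115 mm, making 3 lanes. Legs, posts and braces stand at rack y = +-140 mm, outside the tray; the posts, at x = 165 mm, are 346 mm high.
- shelf_edge (a point): Middle of the lower front edge of the rack's level top shelf, 320 mm above the bench, 150 mm (level) short of the lip; axes as the rack. See-through wire mesh, but solid to a hand: 222 mm deep in +x, 147 mm to each side, 320 to 334 mm high. A gripper standing upright cannot follow a carton home below it; one tilted 25 to 45 degrees, fingers pointing down the slope, can.
- narrow_lane (a point): Foot of the stop lip, on the deck, at the middle of the narrow lane (56 mm clear between guides, at the tray's +y side); axes as the tray. The wide carton does not fit this lane.
- wide_lane (a point): Foot of the stop lip, on the deck, at the middle of the wide lane (80 mm clear between guides, at the tray's -y side); axes as the tray.
- narrow_carton: Loose rigid sealed white carton with blue side panels, 120 mm long (its x), 40 mm wide (its y), 70 mm high (its z), 0.1 to 0.2 kg. Origin at the centre of its underside. It stands on the deck in the narrow lane, its middle 140 to 190 mm up the slope from the lip. Cartons do not slide by themselves: friction (about 0.5 to 0.7) holds them on the deck until pushed with 1 or 2 N.
- wide_carton: Loose rigid sealed white carton with blue side panels, 140 mm long (its x), 60 mm wide (its y), 75 mm high (its z), 0.15 to 0.3 kg. Origin at the centre of its underside. It stands on the bench to the left or right of the rack. Either end may lead.
- stock_box: Bystander: low white box, 100 x 60 x 45 mm (x, y, z), already home against the lip in the middle lane. Origin at the centre of its underside. Leave it.
- jar: Bystander: upright round white jar, 72 mm across, 110 mm high, on the bench. Origin at the centre of its underside. Leave it.
- tape_roll: Bystander: brown tape roll lying flat on the bench, 110 mm across, 48 mm high. Origin at the centre of its underside. Leave it.
Mind the look-alikes: they are no part of the job. What is shaped like the narrow_carton but yellow is not meant.

How it is judged:
At the end, for the whole second after the job is handed in: Each carton rests in its own lane (narrow in narrow, wide in wide): within 7 mm of flush on the stop lip, within 14 mm (narrow) or 16 mm (wide) of the lane's middle, underside within 6 mm of the deck, lengthwise within 8 and upright within 5 degrees of the tray, at rest, released (x of narrow_carton in the frame of narrow_lane between -0.067 and -0.055 m and y of narrow_carton in the frame of narrow_lane between -0.014 and 0.014 m and z of narrow_carton in the frame of narrow_lane between -0.006 and 0.006 m and angle between the x axis of each of narrow_carton, wide_carton and the x axis of tray, either way round below 0.14 rad and angle between the z axis of each of narrow_carton, wide_carton and the z axis of tray, either way round below 0.1 rad and linear speed of each of narrow_carton, wide_carton below 0.02 m/s and x of wide_carton in the frame of wide_lane between -0.077 and -0.065 m and y of wide_carton in the frame of wide_lane between -0.016 and 0.016 m and z of wide_carton in the frame of wide_lane between -0.006 and 0.006 m); the robot touches nothing.
It fails at once if the box already in the middle lane is shifted by more than 12 mm (distance of stock_box from where it was at the start of the episode above 0.012 m).
It fails at once if the jar is moved by more than 20 mm (distance of jar from where it was at the start of the episode above 0.02 m).
It fails at once if the tape roll is moved by more than 20 mm (distance of tape_roll from where it was at the start of the episode above 0.02 m).
It also fails if it takes over 72 s, if anything falls off the work surface, if the arm or the gripper's body presses on something with over 40 N, if the wrist force passes 120 N, or if a joint passes its speed limit or range.

### The arm

A 7-joint arm with a two-finger parallel gripper is mounted at the origin on the work surface. World frame = base frame: x ahead of the robot, y to its left, z up, the work surface at z = 0. Lengths are in m, angles in rad, forces in N, time in s.
With the tool pointing down it reaches from about 0.425 to 1.025 m from the base axis. Payload 9.4 kg.
Tool frame: the origin (TCP) lies on the front face of the gripper's body, between the roots of the fingers; the fingertips stand 73 mm ahead of it and the grasp point (between the pads) lies 54 mm ahead of it; z points along the fingers, y is the direction in which the jaws open and shut (so a half turn about z gives the same grasp; the last joint's range is limited). The gripper opens to 85 mm and grips with 20 to 120 N. Pads are 22 mm wide; open, the fingers measure 114 mm over their backs; the gripper's body (76 mm by 85 mm) begins 54 mm behind the grasp point. The pads swing forward as they close: fully open they stand 13 mm farther back than shut.
Start: joints at [1.099, 0.599, -0.003, 1.599, 0.002, 0.943, -0.08], TCP at [0.279, -0.669, 0.304] pointing down, gripper open.
Joint ranges: [-2.57, 2.57], [-0.35, 1.97], [-1.29, 1.29], [0.11, 2.56], [-1.05, 4.19], [0.11, 1.86], [-2.63, 2.63]. Speed limits (rad/s): [2.22, 2.22, 3.01, 3.01, 3.14, 3.14, 3.14].

### API

Orientations are given as a unit quaternion [x, y, z, w].
In Python, from plant import monitor, cams, job gives the robot as it stands.
- The arm moves only by the shell command python3 -m inch 'ROWS' [OPENING] [FORCE]. ROWS is JSON, a list of rows, each an object with "linear": the shift along the world's x, y, z in cm, a list of three; "twist": the turn about the world's z in degrees. A call has 1 to 5 rows; each row is the pose to reach, as a shift and turn from the pose measured when the call began; what a row does not reach only later rows make up. A row lasts 1/10 s, in which the tool goes at most 50 mm and 8.59 degrees, less where a joint would pass 70% of its speed; a pose out of reach is approached as far as the arm can. A call with a gripper value outside its range is refused whole. OPENING is the closure, from 0 (fully open) to 1 (shut), set as the call begins (- or left out, the last holds). The fingers move at their own pace and stop on an object; FORCE is the grip in N (left out, the last holds). Time passes only in rows, so rows that repeat a pose let the fingers close. It gives the time, the measured TCP pose, the force and the opening at its end, in the units of the state.
- monitor.state(): the state, without advancing time (a new reading comes with each control period).
- cams.capture(name): name is "side" or "top" or "wrist"; returns a dict with "frame" (480x640x3 uint8, red, green, blue), "depth" (480x640 float32, m along the optical axis (not along the pixel's ray), 0 where there is no reading), "camera_matrix" (3x3 intrinsics, pixels), "dist" ([k1, k2, p1, p2, k3] as OpenCV has them; the pictures are not rectified), "camera_from_world" (4x4, takes a point from world to camera coordinates). Camera axes: x right, y up, looking along -z (the intrinsics and any distortion apply to the point x, -y, -z); pixel columns grow to the right and rows downward; lengths in m; the calibration is good to about 2 mm. A picture is of the moment at which its call begins.
- job.close_job(): hands the job in, once; it reports no verdict.
The state is a dict: "t": time; "qpos": joint angles; "qvel": joint speeds; "joint_efforts": joint torques, N m; "eef_pos": TCP position; "orientation": TCP orientation; "wrist_force": force on the tool from outside, world axes, zero at the start; "ft_torque": the same for the moment, N m; "finger_gap": finger opening in m.
Only numpy, scipy, OpenCV 4.12 (cv2) and the standard library are available. Lean on these libraries where they do the work, as an engineer would, in place of code of your own. Each camera call takes 0.05 s, during which the arm holds its last target.

## Working session

There is one attempt and no reset: what is moved stays moved. The work goes in short steps, Python scripts to look and compute and a shell command to move; the robot and the scene stay as the last step left them, time stands still between calls to the robot, and variables do not carry over. Pictures are saved under pics/ and viewed, and the job is handed in when it is done.

```bash
ls; mkdir -p pics
cat > h.py <<'E'
import numpy as np, cv2
from plant import monitor, cams
def cap(n):
    c=cams.capture(n); cv2.imwrite
    return c
def save(c,fn): cv2.imwrite('pics/'+fn,c['frame'][:,:,::-1])
def pts(c):
    "world point for every pixel from depth"
    K=c['camera_matrix'];d=c['depth'];h,w=d.shape
    u,v=np.meshgrid(np.arange(w),np.arange(h))
    p=cv2.undistortPoints(np.stack([u,v],-1).reshape(-1,1,2).astype(float),K,np.array(c['dist'])).reshape(h,w,2)
    X=np.stack([p[...,0]*d,-p[...,1]*d,-d],-1)
    T=np.linalg.inv(c['camera_from_world'])
    W=X@T[:3,:3].T+T[:3,3]; W[d<=0]=np.nan
    return W
def proj(c,P):
    P=np.atleast_2d(P);T=c['camera_from_world'];X=P@T[:3,:3].T+T[:3,3]
    X=X*[1,-1,-1]
    return cv2.projectPoints(X,np.zeros(3),np.zeros(3),c['camera_matrix'],np.array(c['dist']))[0].reshape(-1,2)
E
python3 - <<'E'
from h import *
for n in ['side','top','wrist']:
    c=cap(n); save(c,n+'0.png'); T=np.linalg.inv(c['camera_from_world']); print(n,T[:3,3].round(3),-T[:3,2].round(3),(c['depth']>0).mean())
s=monitor.state(); print(s)
E
```

```text
pics
side [0.452 0.397 1.47 ] [ 0.075 -0.306 -0.949] 0.9961653645833334
top [0.427 0.02  1.669] [ 0.078 -0.014 -0.997] 0.9960091145833333
wrist [ 0.352 -0.638  0.372] [-0.279 -0.114 -0.953] 0.9958430989583333
{'t': 0.15, 'qpos': array([ 1.09931835,  0.59995089, -0.00249162,  1.59994041,  0.0018059 ,
        0.94288054, -0.07977673]), 'qvel': array([-8.92190873e-04, -2.38608807e-03, -4.55834526e-05, -1.97282404e-03,
        1.91900386e-03, -1.05084868e-03, -1.43105615e-03]), 'joint_efforts': array([ 2.98286221e-03, -7.76999187e+01,  1.56647366e+00, -2.58240116e+01,
        1.24815750e-02,  6.76878975e-03,  4.73147145e-05]), 'eef_pos': array([ 0.27870991, -0.66900663,  0.30321118]), 'orientation': array([ 9.80577643e-01,  1.96130414e-01, -1.86730340e-04, -5.58740894e-04]), 'wrist_force': array([-0.35217328, -0.46401036, -0.45773951]), 'ft_torque': array([ 0.0367361 , -0.01627639,  0.00645839]), 'finger_gap': 0.08540402214058801}
```

View pics/side0.png

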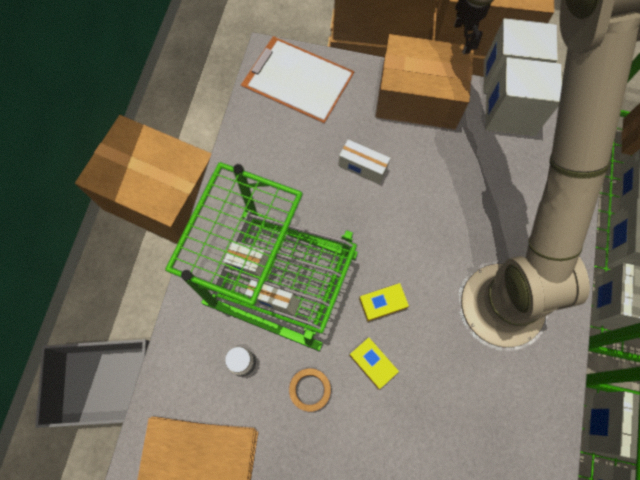

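View pics/top0.png

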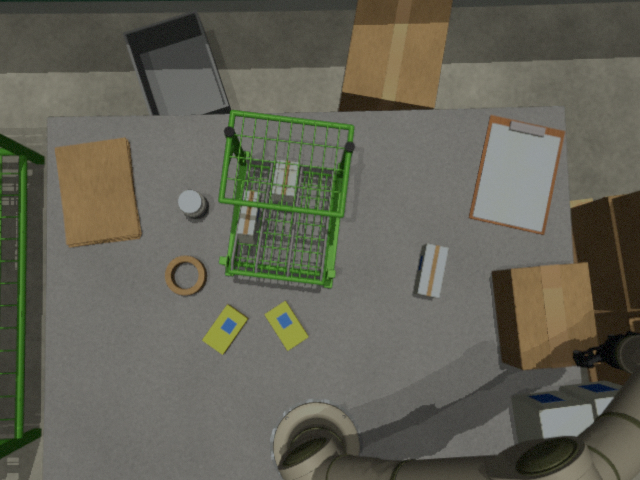

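View pics/wrist0.png

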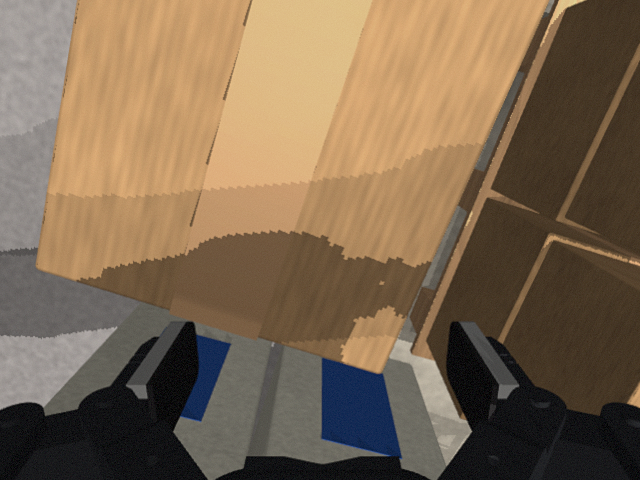

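```bash
cat > m.py <<'E'
from h import *
for n in ['top','side']:
    c=cap(n); W=pts(c); hsv=cv2.cvtColor(c['frame'],cv2.COLOR_RGB2HSV); np.save('W'+n,W); cv2.imwrite('raw'+n+'.png',c['frame'][:,:,::-1])
    H,S,V=[hsv[...,i].astype(int) for i in range(3)]
    x,y,z=W[...,0],W[...,1],W[...,2]
    def rect(m,l):
        P=np.stack([x[m],y[m]],-1).astype(np.float32)
        r=cv2.minAreaRect(P); print(n,l,len(P),'c',np.round(r[0],4),'s',np.round(r[1],4),'a',round(r[2],1),'z',np.nanmedian(z[m]).round(4))
    rect((z>.065)&(z<.09)&(y<-.18)&(y>-.4)&(x>.4)&(x<.8),'wide')
    g=(H>45)&(H<75)&(S>120)
    rect(g&(z>.31)&(z<.35)&(x<1.0)&(abs(y)<.5),'shelf')
    # front edge line of shelf: 
    yl=(H>22)&(H<33)&(S>150)&(x<.6)&(abs(y)<.4)
    k,lab,st,ce=cv2.connectedComponentsWithStats(yl.astype(np.uint8))
    for i in range(1,k):
        if st[i,4]>150: rect(lab==i,'yel'); print(ce[i])
    rect((z>.1)&(z<.12)&(y>.15)&(y<.45)&(x>.5)&(x<.9),'jar')
    rect((z>.04)&(z<.052)&(y>.15)&(y<.5)&(x>.4)&(x<.7),'tape')
    rect((z>.13)&(z<.4)&g&(y>-.3)&(y<.3)&(x>.3)&(x<1),'rackhigh')
    o=(H<18)&(S>90)&(V>100)&(z>.12)&(z<.3)&(x>.5)&(x<.9)&(abs(y)<.25)
    k,lab,st,ce=cv2.connectedComponentsWithStats(cv2.dilate(o.astype(np.uint8),np.ones((7,7))))
    for i in range(1,k):
        mm=(lab==i)&o
        if mm.sum()>15: rect(mm,'stripe'); print(ce[i],z[mm].min(),z[mm].max())
E
python3 m.py
```

```text
top wide 1195 c [ 0.4782 -0.3283] s [0.0643 0.1424] a 77.3 z 0.0749
top shelf 2693 c [0.7265 0.0582] s [0.2944 0.2215] a 81.2 z 0.333
top yel 316 c [0.3084 0.2605] s [0.067  0.0597] a 51.6 z 0.0405
[217.87025316 338.17405063]
top jar 548 c [0.6968 0.2321] s [0.1335 0.2388] a 32.8 z 0.1103
top tape 584 c [0.56   0.3501] s [0.1092 0.2656] a 87.3 z 0.0473
top rackhigh 4107 c [0.6489 0.0685] s [0.2977 0.378 ] a 81.2 z 0.3307
side wide 892 c [ 0.4761 -0.3312] s [0.0665 0.1386] a 76.1 z 0.0751
side shelf 3051 c [0.7249 0.0575] s [0.2954 0.2234] a 81.5 z 0.3322
side yel 927 c [0.3354 0.0757] s [0.1211 0.0701] a 31.3 z 0.0394
[384.35490831 301.8381877 ]
side yel 1001 c [0.3272 0.2438] s [0.0766 0.1215] a 54.4 z 0.0395
[374.12687313 364.03096903]
side jar 631 c [0.6545 0.2096] s [0.2311 0.224 ] a 35.7 z 0.1087
side tape 718 c [0.534  0.3118] s [0.1572 0.2355] a 73.7 z 0.0472
side rackhigh 4951 c [0.6472 0.0676] s [0.2987 0.38  ] a 81.5 z 0.3298
side stripe 50 c [0.727  0.0616] s [0.0077 0.0918] a 79.7 z 0.1471
[244.51884058 255.46666667] 0.12830207811604044 0.16018677257424896
side stripe 107 c [0.6113 0.1612] s [0.0103 0.076 ] a 81.9 z 0.2055
[275.26884422 295.94472362] 0.19076524970646758 0.21721570805568513
```

```bash
cat > geo.py <<'E'
import numpy as np
psi=np.deg2rad(-8.7); R=np.array([[np.cos(psi),-np.sin(psi)],[np.sin(psi),np.cos(psi)]])
O=np.array([0.7257,0.0578])-R@[0.111,0]
t=np.deg2rad(16)
def w2r(P): 
    P=np.asarray(P); q=P.copy(); q[...,:2]=(P[...,:2]-O)@R; return q
def r2w(x,y): return O+R@np.array([x,y])
def r2t(q):
    dx=q[...,0]-.15; dz=q[...,2]-.085
    return np.stack([dx*np.cos(t)-dz*np.sin(t), q[...,1], dx*np.sin(t)+dz*np.cos(t)],-1)
E
python3 - <<'E'
from h import *; from geo import *
print('O',O)
for n in ['top','side']:
    W=np.load('W'+n+'.npy'); r=w2r(W); T=r2t(r)
    print(n)
    for s in (-1,1):
        for x0 in np.arange(-.2,0.02,.02):
            m=(r[...,0]>x0)&(r[...,0]<x0+.02)&(abs(r[...,1]*s-.14)<.035)&(r[...,2]>.03)
            if m.sum()>3:
                zz=r[m]; hi=zz[zz[:,2]>.1]
                print(s,round(x0,2),m.sum(),'zmax',zz[:,2].max().round(3),'y range z>.1',(hi[:,1].min().round(3),hi[:,1].max().round(3)) if len(hi) else None, 'z95',np.percentile(zz[:,2],80).round(3))
    im=cv2.imread('raw'+n+'.png'); hsv=cv2.cvtColor(im,cv2.COLOR_BGR2HSV)
    wh=(hsv[...,1]<60)
    for lab,y0,y1,hh in (('narrow',.045,.125,.07),('stock',-.02,.05,.045)):
        m=(T[...,1]>y0)&(T[...,1]<y1)&(abs(T[...,2]-hh)<.006)&(T[...,0]<.0)&(T[...,0]>-.3)
        if m.sum()>5:
            P=T[m]; print(lab,m.sum(),np.percentile(P[:,0],[1,50,99]).round(3),np.percentile(P[:,1],[1,50,99]).round(3), np.median(P[:,2]).round(4))
            print(cv2.minAreaRect(P[:,:2].astype(np.float32)))
E
```

```text
O [0.61597718 0.07458995]
top
-1 -0.16 46 zmax 0.174 y range z>.1 (np.float64(-0.126), np.float64(-0.105)) z95 0.171
-1 -0.14 107 zmax 0.188 y range z>.1 (np.float64(-0.15), np.float64(-0.112)) z95 0.175
-1 -0.12 76 zmax 0.187 y range z>.1 (np.float64(-0.148), np.float64(-0.106)) z95 0.177
-1 -0.1 41 zmax 0.184 y range z>.1 (np.float64(-0.126), np.float64(-0.112)) z95 0.176
-1 -0.08 45 zmax 0.178 y range z>.1 (np.float64(-0.126), np.float64(-0.107)) z95 0.172
-1 -0.06 38 zmax 0.17 y range z>.1 (np.float64(-0.126), np.float64(-0.112)) z95 0.165
-1 -0.04 43 zmax 0.165 y range z>.1 (np.float64(-0.126), np.float64(-0.105)) z95 0.158
-1 -0.02 38 zmax 0.161 y range z>.1 (np.float64(-0.126), np.float64(-0.112)) z95 0.154
-1 -0.0 162 zmax 0.342 y range z>.1 (np.float64(-0.146), np.float64(-0.105)) z95 0.335
1 -0.16 42 zmax 0.182 y range z>.1 (np.float64(0.105), np.float64(0.125)) z95 0.172
1 -0.14 127 zmax 0.184 y range z>.1 (np.float64(0.111), np.float64(0.148)) z95 0.174
1 -0.12 83 zmax 0.188 y range z>.1 (np.float64(0.107), np.float64(0.149)) z95 0.178
1 -0.1 40 zmax 0.185 y range z>.1 (n
[... 1990 characters left out ...]
at64(0.123)) z95 0.169
1 -0.06 53 zmax 0.171 y range z>.1 (np.float64(0.108), np.float64(0.122)) z95 0.164
1 -0.04 55 zmax 0.161 y range z>.1 (np.float64(0.108), np.float64(0.122)) z95 0.156
1 -0.02 68 zmax 0.336 y range z>.1 (np.float64(0.106), np.float64(0.139)) z95 0.327
1 -0.0 172 zmax 0.338 y range z>.1 (np.float64(0.105), np.float64(0.143)) z95 0.334
narrow 604 [-0.235 -0.187 -0.115] [0.064 0.085 0.104] 0.0692
((-0.1741185486316681, 0.0841711089015007), (0.040629204362630844, 0.12303496152162552), 89.7634048461914)
stock 609 [-0.103 -0.051 -0.003] [-0.019  0.008  0.036] 0.0442
((-0.05242059752345085, 0.008792540058493614), (0.056555457413196564, 0.10464025288820267), 89.27104187011719)
```

Run:
```python
import numpy as np
W=np.load('Wside.npy');x,y,z=W[...,0],W[...,1],W[...,2]
for y0 in np.arange(-.75,-.2,.05):
    print(round(y0,2),[ (lambda m: round(float(np.nanmax(z[m])),2) if m.sum() else None)((x>x0)&(x<x0+.05)&(y>y0)&(y<y0+.05)) for x0 in np.arange(.1,.7,.05)])
```

```text
-0.75 [0.21, 0.2, 0.16, 0.28, 0.34, 0.17, 0.17, 0.17, 0.01, 0.01, 0.01, 0.01]
-0.7 [0.21, 0.07, 0.42, 0.4, 0.41, 0.17, 0.17, 0.17, 0.01, 0.01, 0.01, 0.01]
-0.65 [0.21, 0.01, 0.43, 0.44, 0.43, 0.17, 0.17, 0.17, 0.01, 0.01, 0.01, 0.02]
-0.6 [0.21, 0.01, 0.31, 0.34, 0.17, 0.17, 0.17, 0.17, 0.01, 0.01, 0.02, 0.01]
-0.55 [0.2, 0.01, 0.17, 0.17, 0.17, 0.17, 0.17, 0.17, 0.01, 0.01, 0.01, 0.01]
-0.5 [0.01, 0.01, 0.01, 0.01, 0.01, 0.01, 0.01, 0.01, 0.01, 0.01, 0.01, 0.01]
-0.45 [0.01, 0.01, 0.01, 0.01, 0.01, 0.01, 0.01, 0.01, 0.01, 0.01, 0.01, 0.01]
-0.4 [0.01, 0.01, 0.01, 0.01, 0.01, 0.01, 0.08, 0.08, 0.08, 0.01, 0.01, 0.01]
-0.35 [0.83, 0.8, 0.01, 0.01, 0.01, 0.01, 0.08, 0.08, 0.08, 0.01, 0.01, 0.01]
-0.3 [0.84, 0.84, 0.01, 0.01, 0.01, 0.01, 0.08, 0.08, 0.01, 0.01, 0.01, 0.01]
-0.25 [0.8, 0.8, 0.01, 0.01, 0.01, 0.01, 0.01, 0.01, 0.01, 0.01, 0.01, 0.01]
```

```bash
python3 -m inch '[{"linear":[1,3,3],"twist":8},{"linear":[2,7,5],"twist":16},{"linear":[3,11,5],"twist":24},{"linear":[5,15,5],"twist":32},{"linear":[7,19,5],"twist":40}]' 0 25
```

```text
t: 0.75
eef_pos: [0.3489, -0.4776, 0.3539]
orientation: [0.853, 0.522, -0.0, 0.0]
wrist_force: [-0.0, 0.5, -0.7]
finger_gap: 0.0853
```

```bash
python3 -m inch '[{"linear":[3,3,0],"twist":8},{"linear":[5,6,0],"twist":16},{"linear":[8,9,0],"twist":24},{"linear":[10,12,0],"twist":32},{"linear":[12.8,14.7,0],"twist":40}]'; python3 -m inch '[{"linear":[0,0,-4],"twist":8},{"linear":[0,0,-7],"twist":16},{"linear":[0,0,-9],"twist":24},{"linear":[0,0,-11],"twist":32},{"linear":[0,0,-12],"twist":40}]';python3 -m inch '[{"linear":[0,0,0],"twist":8},{"linear":[0,0,0],"twist":16},{"linear":[0,0,0],"twist":24},{"linear":[0,0,0],"twist":24}]'
python3 - <<'E'
from h import *
for n in ['top','side']:
    c=cap(n); W=pts(c); x,y,z=W[...,0],W[...,1],W[...,2]
    m=(z>.07)&(z<.08)&(y<-.22)&(y>-.42)&(x>.38)&(x<.57); print(m.sum(),cv2.minAreaRect(np.stack([x[m],y[m]],-1).astype(np.float32)))
c=cap('wrist'); save(c,'w1.png')
E
```

```text
t: 1.25
eef_pos: [0.477, -0.3292, 0.3541]
orientation: [0.621, 0.784, -0.001, 0.0]
wrist_force: [0.9, -1.2, 0.7]
finger_gap: 0.0857
t: 1.75
eef_pos: [0.4765, -0.3289, 0.2323]
orientation: [0.313, 0.95, -0.0, -0.001]
wrist_force: [-0.1, -0.4, -0.0]
finger_gap: 0.0849
t: 2.15
eef_pos: [0.4763, -0.3292, 0.232]
orientation: [0.108, 0.994, -0.0, -0.001]
wrist_force: [0.3, -0.5, 0.6]
finger_gap: 0.0852
688 ((0.478049099445343, -0.3282928466796875), (0.06351065635681152, 0.14222164452075958), 76.97039794921875)
676 ((0.4760054349899292, -0.33078399300575256), (0.0633319690823555, 0.1368907243013382), 77.38031768798828)
```

View pics/w1.png

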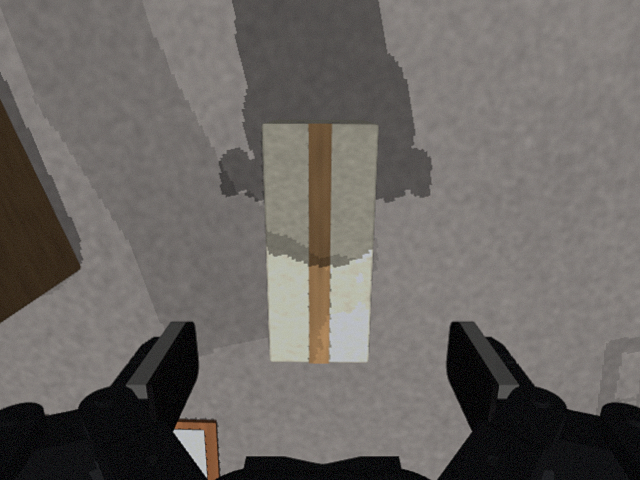

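```bash
python3 -m inch '[{"linear":[0,0,-5],"twist":0},{"linear":[0,0,-9],"twist":0},{"linear":[0,0,-12.6],"twist":0},{"linear":[0,0,-12.6],"twist":0}]'; python3 -m inch '[{"linear":[0,0,0],"twist":0},{"linear":[0,0,0],"twist":0},{"linear":[0,0,0],"twist":0},{"linear":[0,0,0],"twist":0},{"linear":[0,0,0],"twist":0}]' 1 25; python3 -m inch '[{"linear":[0,0,0],"twist":0},{"linear":[0,0,0],"twist":0},{"linear":[0,0,3],"twist":0},{"linear":[0,0,7],"twist":0},{"linear":[0,0,12],"twist":0}]'
```

```text
t: 2.7
eef_pos: [0.4749, -0.328, 0.1028]
orientation: [0.111, 0.994, 0.001, -0.004]
wrist_force: [0.2, 0.2, 0.0]
finger_gap: 0.0851
t: 3.2
eef_pos: [0.4753, -0.3285, 0.1043]
orientation: [0.111, 0.994, 0.0, -0.003]
wrist_force: [-1.7, -0.2, 8.0]
finger_gap: 0.0595
t: 3.7
eef_pos: [0.4744, -0.328, 0.2242]
orientation: [0.111, 0.994, 0.001, -0.004]
wrist_force: [0.0, -0.6, -2.3]
finger_gap: 0.0598
```

```bash
python3 -m inch '[{"linear":[0,1,5],"twist":0},{"linear":[0,4,9],"twist":1},{"linear":[0,8,12],"twist":2},{"linear":[0,12,12],"twist":3},{"linear":[0,16,12],"twist":4}]'; python3 -m inch '[{"linear":[0,5,0],"twist":0},{"linear":[0,10,0],"twist":0},{"linear":[0,14,0],"twist":0},{"linear":[0,18,0],"twist":0},{"linear":[0,18,0],"twist":0}]'
```

```text
t: 4.2
eef_pos: [0.4741, -0.1666, 0.3454]
orientation: [0.077, 0.997, 0.0, -0.003]
wrist_force: [0.2, 0.0, -2.9]
finger_gap: 0.0602
t: 4.7
eef_pos: [0.4736, 0.019, 0.3462]
orientation: [0.073, 0.997, 0.002, -0.003]
wrist_force: [0.2, -1.2, -2.0]
finger_gap: 0.0595
```

```bash
python3 -m inch '[{"linear":[3,-0.3,-2],"twist":0},{"linear":[6,-0.6,-4],"twist":0},{"linear":[8,-0.8,-6.5],"twist":0},{"linear":[8,-0.8,-6.5],"twist":0}]' - 20
python3 - <<'E'
from h import *
c=cap('side'); save(c,'s2.png'); c=cap('top'); save(c,'t2.png'); c=cap('wrist'); save(c,'w2.png')
E
```

```text
t: 5.1
eef_pos: [0.5546, 0.0098, 0.278]
orientation: [0.073, 0.997, 0.002, -0.004]
wrist_force: [-0.3, -1.2, -2.5]
finger_gap: 0.06
```

View pics/s2.png

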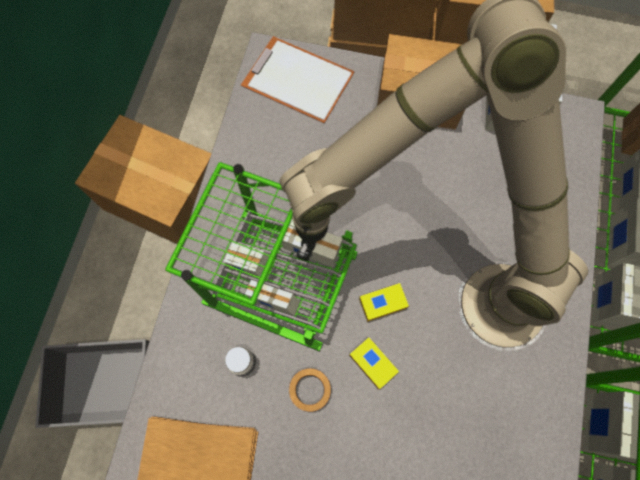

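View pics/w2.png

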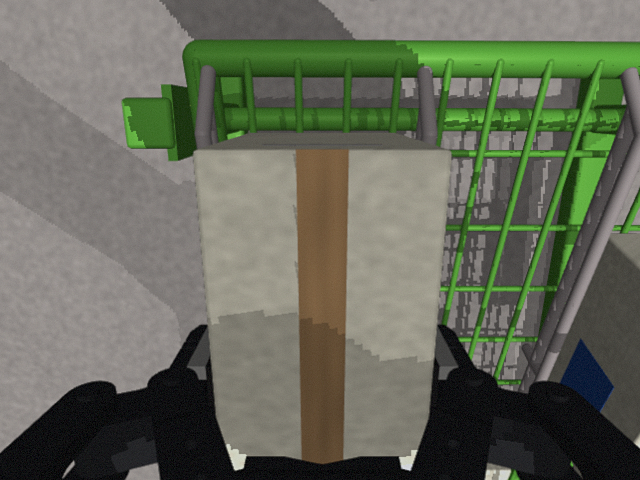

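```bash
python3 -m inch '[{"linear":[0,0,-0.6],"twist":0},{"linear":[0,0,-1.2],"twist":0},{"linear":[0,0,-1.6],"twist":0}]' - 20; python3 -m inch '[{"linear":[0,0,-0.4],"twist":0},{"linear":[0,0,-0.7],"twist":0},{"linear":[0,0,-1],"twist":0}]'
```

```text
t: 5.55
eef_pos: [0.5534, 0.0108, 0.2658]
orientation: [0.073, 0.997, 0.001, -0.002]
wrist_force: [5.5, -3.7, 8.6]
finger_gap: 0.0597
t: 5.85
eef_pos: [0.5571, 0.0105, 0.2579]
orientation: [0.073, 0.997, 0.002, 0.003]
wrist_force: [12.2, -3.8, 10.5]
finger_gap: 0.0594
```

```bash
python3 -m inch '[{"linear":[-0.2,0,-0.4],"twist":0},{"linear":[-0.4,0,-0.8],"twist":0},{"linear":[-0.4,0,-1],"twist":0}]'
python3 - <<'E'
from h import *; from geo import *
for n in ('side','top'):
    c=cap(n); save(c,n+'3.png'); T=r2t(w2r(pts(c)))
    m=(T[...,1]>-.11)&(T[...,1]<-.03)&(T[...,2]>.05)&(T[...,2]<.09)&(T[...,0]>-.3)&(T[...,0]<-.07)
    P=T[m]; print(m.sum(),cv2.minAreaRect(P[:,:2].astype(np.float32)));
    for a in np.arange(-.3,-.1,.02):
        q=P[(P[:,0]>a)&(P[:,0]<a+.02)]
        if len(q): print(a.round(2),len(q),np.median(q[:,2]).round(4))
E
```

```text
t: 6.15
eef_pos: [0.5557, 0.0107, 0.2495]
orientation: [0.073, 0.997, 0.002, 0.006]
wrist_force: [5.7, -0.5, 5.2]
finger_gap: 0.0597
852 ((-0.22365057468414307, -0.06700244545936584), (0.07293738424777985, 0.1408768594264984), 89.98759460449219)
-0.3 200 0.0732
-0.28 189 0.0752
-0.26 96 0.0751
-0.24 9 0.0853
-0.22 39 0.0765
-0.2 111 0.0775
-0.18 172 0.0784
-0.16 36 0.0779
124 ((-0.2841678559780121, -0.06081618368625641), (0.04445246607065201, 0.01727096177637577), 82.0024185180664)
-0.3 103 0.0725
-0.28 21 0.0755
```

```bash
python3 -m inch '[{"linear":[0,0,0],"twist":0},{"linear":[0,0,0],"twist":0},{"linear":[0,0,0],"twist":0},{"linear":[0,0,0],"twist":0}]' 0; python3 -m inch '[{"linear":[-1,0.2,0.5],"twist":0},{"linear":[-3,0.5,1],"twist":0},{"linear":[-5.5,0.9,1.5],"twist":0},{"linear":[-5.5,0.9,1.5],"twist":0}]'
python3 - <<'E'
from h import *; from geo import *
s=monitor.state(); print(w2r(s['eef_pos']),s['orientation'])
c=cap('wrist'); save(c,'w4.png')
for n in ('side','top'):
    c=cap(n); T=r2t(w2r(pts(c)))
    m=(T[...,1]>-.11)&(T[...,1]<-.03)&(T[...,2]>.067)&(T[...,2]<.081)&(T[...,0]>-.3)&(T[...,0]<-.07)
    P=T[m]; print(m.sum(),cv2.minAreaRect(P[:,:2].astype(np.float32)));
E
```

```text
t: 6.65
eef_pos: [0.5552, 0.0107, 0.2491]
orientation: [0.073, 0.997, 0.002, 0.005]
wrist_force: [0.2, -0.4, 0.9]
finger_gap: 0.0857
t: 7.05
eef_pos: [0.4967, 0.0202, 0.2647]
orientation: [0.072, 0.997, 0.001, 0.005]
wrist_force: [-0.2, 1.1, 0.2]
finger_gap: 0.0855
[-0.10967646 -0.07178983  0.26474247] [0.07196946 0.99739543 0.0014558  0.00454187]
866 ((-0.21104386448860168, -0.07232264429330826), (0.11628443002700806, 0.062062811106443405), 0.3182644248008728)
315 ((-0.18482376635074615, -0.06892682611942291), (0.05911514163017273, 0.059712957590818405), 0.7012076377868652)
```

View pics/w4.png

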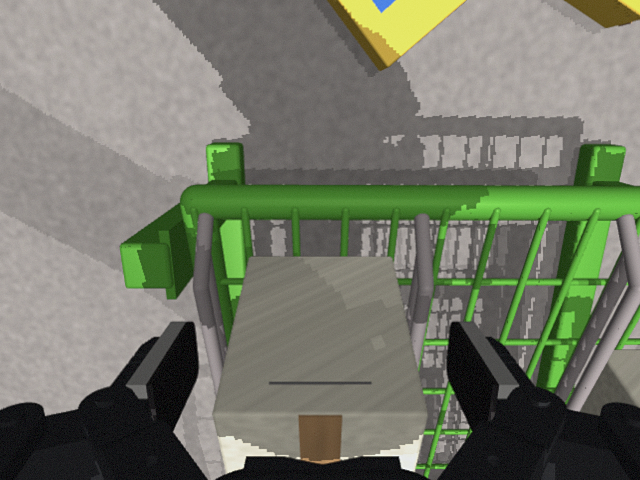

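```bash
python3 -m inch '[{"linear":[0.7,-0.1,-0.2],"twist":0},{"linear":[0.7,-0.1,-0.2],"twist":0}]'; python3 -m inch '[{"linear":[0,0,0],"twist":0},{"linear":[0,0,0],"twist":0},{"linear":[0,0,0],"twist":0},{"linear":[0,0,0],"twist":0},{"linear":[0,0,0],"twist":0}]' 1 70; python3 -m inch '[{"linear":[-0.5,0,1],"twist":0},{"linear":[-2,0.2,3],"twist":0},{"linear":[-4,0.5,5],"twist":0},{"linear":[-6,0.8,6],"twist":0},{"linear":[-7,1,6.5],"twist":0}]'
python3 - <<'E'
from h import *; from geo import *
s=monitor.state(); print(w2r(s['eef_pos']),s['orientation'])
c=cap('side'); save(c,'s5.png')
E
```

```text
t: 7.4
eef_pos: [0.5087, 0.0184, 0.2622]
orientation: [0.073, 0.997, 0.002, 0.006]
wrist_force: [0.3, 0.5, -0.2]
finger_gap: 0.0851
t: 7.9
eef_pos: [0.5089, 0.0185, 0.2622]
orientation: [0.073, 0.997, 0.003, 0.006]
wrist_force: [1.1, 0.6, 0.2]
finger_gap: 0.0596
t: 8.4
eef_pos: [0.4369, 0.0287, 0.3282]
orientation: [0.073, 0.997, 0.002, 0.006]
wrist_force: [-0.0, -0.4, -3.1]
finger_gap: 0.0591
[-0.17008985 -0.07248827  0.32819236] [0.07315149 0.99730049 0.00188377 0.00608633]
```

View pics/s5.png

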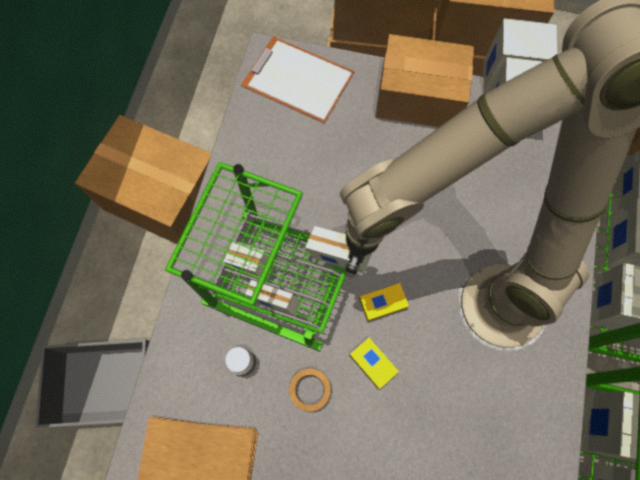

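```bash
cat > tilt.py <<'E'
from h import *; from geo import *
import sys
s=monitor.state(); e=w2r(s['eef_pos']); print('tcp',e.round(4))
c=cap('side'); R_=w2r(pts(c)); hsv=cv2.cvtColor(c['frame'],cv2.COLOR_RGB2HSV)
d=R_-e
m=(d[...,0]>.02)&(d[...,0]<.16)&(abs(d[...,1])<.04)&(d[...,2]>-.09)&(d[...,2]<.0)
P=d[m]
# top plane: fit robustly z=a x+b
for _ in range(6):
    a=np.polyfit(P[:,0],P[:,2],1); r=P[:,2]-np.polyval(a,P[:,0]); P=P[abs(r)<max(.003,1.5*r.std())]
print('n',len(P),'tilt',np.degrees(np.arctan(a[0])),'x',np.percentile(P[:,0],[1,99]),'y',np.percentile(P[:,1],[1,99]),'z at front',np.polyval(a,P[:,0].max()), cv2.minAreaRect(P[:,:2].astype(np.float32)))
E
python3 tilt.py
```

```text
tcp [-0.1707 -0.0724  0.3284]
n 734 tilt -15.887692853575853 x [0.02199835 0.12262839] y [-0.02993999  0.02912465] z at front -0.06429884348151434 ((0.07206995785236359, -0.0006287246942520142), (0.06091589853167534, 0.1040758341550827), 89.3189926147461)
```

```bash
python3 -m inch '[{"linear":[0,3,2],"twist":0},{"linear":[0,7,2],"twist":0},{"linear":[0.5,11,2],"twist":0},{"linear":[1,15,2],"twist":0},{"linear":[1,15.8,2],"twist":0}]'; python3 tilt.py
```

```text
t: 9.0
eef_pos: [0.4485, 0.1912, 0.348]
orientation: [0.071, 0.997, 0.004, 0.007]
wrist_force: [-0.1, -1.1, -2.6]
finger_gap: 0.0592
tcp [-0.1832  0.09    0.348 ]
n 808 tilt -16.125047670087795 x [0.02291437 0.12286794] y [-0.02937381  0.02938248] z at front -0.06419340115132366 ((0.07236121594905853, -0.00010514818131923676), (0.10333117842674255, 0.060156840831041336), 0.5493949055671692)
```

```bash
python3 -m inch '[{"linear":[0,-0.4,-2],"twist":0},{"linear":[0,-0.5,-3.3],"twist":0},{"linear":[0,-0.5,-3.3],"twist":0}]'; python3 tilt.py
python3 - <<'E'
from h import *
c=cap('side'); cv2.imwrite('pics/s6.png',cv2.resize(c['frame'][180:340,180:400,::-1],None,fx=3,fy=3))
E
```

```text
t: 9.35
eef_pos: [0.4477, 0.1834, 0.3127]
orientation: [0.072, 0.997, 0.002, 0.004]
wrist_force: [-0.4, 0.4, -1.9]
finger_gap: 0.0591
tcp [-0.1828  0.0821  0.3127]
n 764 tilt -15.945030878581306 x [0.02439116 0.12260402] y [-0.02963578  0.02908911] z at front -0.06442554897427528 ((0.0717628002166748, -0.0003517717123031616), (0.060225486755371094, 0.1036141961812973), 89.68624877929688)
```

View pics/s6.png

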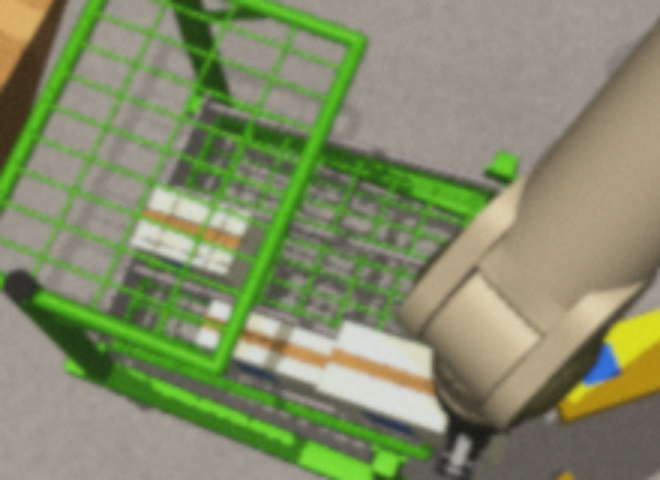

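```bash
python3 -m inch '[{"linear":[2.2,-0.2,-0.6],"twist":0},{"linear":[4.5,-0.5,-1.3],"twist":0},{"linear":[6.8,-0.8,-1.9],"twist":0},{"linear":[9,-1.2,-2.6],"twist":0},{"linear":[11.2,-1.5,-3.2],"twist":0}]'
cat > nar.py <<'E'
from h import *; from geo import *
s=monitor.state(); print('tcp',w2r(s['eef_pos']).round(4),s['wrist_force'].round(1))
for n in ('side','top'):
    c=cap(n); T=r2t(w2r(pts(c)))
    for lab,y0,y1,h in (('nar',.055,.115,.07),('stock',-.03,.055,.045),('wide',-.11,-.03,.075)):
        m=(T[...,1]>y0)&(T[...,1]<y1)&(abs(T[...,2]-h)<.006)&(T[...,0]<.02)&(T[...,0]>-.3)
        P=T[m]
        if len(P)>20: 
            r=cv2.minAreaRect(P[:,:2].astype(np.float32)); print(n,lab,len(P),'x',np.percentile(P[:,0],[.5,99.5]).round(4),'y',np.percentile(P[:,1],[1,99]).round(4),'ang',round(r[2],1),'z',np.median(P[:,2]).round(4))
E
python3 nar.py
```

```text
t: 9.95
eef_pos: [0.5615, 0.1687, 0.2829]
orientation: [0.072, 0.997, 0.003, 0.006]
wrist_force: [-1.0, 0.3, -2.3]
finger_gap: 0.0594
tcp [-0.068   0.0848  0.2829] [-1.   0.3 -2.3]
side nar 492 x [-0.2677 -0.01  ] y [0.0648 0.1142] ang 86.0 z 0.0692
side stock 583 x [-0.1015 -0.0011] y [-0.0231  0.0361] ang 2.7 z 0.0445
top nar 409 x [-0.16    0.0011] y [0.058  0.1076] ang 5.0 z 0.0705
top stock 609 x [-0.1001  0.0009] y [-0.0175  0.0391] ang 1.1 z 0.0458
```

```bash
python3 -m inch '[{"linear":[0.5,-0.1,-0.1],"twist":0},{"linear":[0.9,-0.1,-0.3],"twist":0},{"linear":[1.2,-0.2,-0.3],"twist":0}]';  python3 nar.py
```

```text
t: 10.35
eef_pos: [0.568, 0.1682, 0.2803]
orientation: [0.072, 0.997, 0.002, 0.001]
wrist_force: [-42.0, 2.5, 29.0]
finger_gap: 0.0591
tcp [-0.0616  0.0852  0.2803] [-42.    2.5  29. ]
side nar 498 x [-0.2624 -0.0013] y [0.0647 0.1144] ang 86.1 z 0.0691
side stock 477 x [-0.0938 -0.001 ] y [-0.0226  0.0355] ang 0.2 z 0.0442
top nar 396 x [-0.1663  0.0015] y [0.0584 0.1082] ang 4.9 z 0.0705
top stock 608 x [-0.1001  0.0009] y [-0.0176  0.0392] ang 89.9 z 0.0456
```

```bash
python3 -m inch '[{"linear":[-1.5,0.2,0.5],"twist":0},{"linear":[-4.5,0.7,1.4],"twist":0},{"linear":[-8.5,1.3,3],"twist":0},{"linear":[-12,1.8,5],"twist":0}]'; python3 tilt.py; python3 nar.py
```

```text
t: 10.85
eef_pos: [0.4459, 0.1861, 0.3309]
orientation: [0.071, 0.997, 0.001, 0.001]
wrist_force: [-0.4, -0.4, -0.8]
finger_gap: 0.0591
tcp [-0.185   0.0845  0.3309]
n 751 tilt -16.8781863515914 x [0.02360901 0.12187371] y [-0.02975699  0.02922842] z at front -0.06602542904566724 ((0.07177670300006866, -0.0006525013595819473), (0.06037459895014763, 0.10364038497209549), 89.75499725341797)
tcp [-0.1901  0.0857  0.3339] [-6.2  0.1 -2. ]
side nar 562 x [-0.272  -0.0015] y [0.0649 0.1052] ang 87.7 z 0.0693
side stock 621 x [-0.1027 -0.0021] y [-0.0232  0.0359] ang 1.5 z 0.0442
top nar 487 x [-0.2869  0.0012] y [0.0589 0.1078] ang 2.3 z 0.0705
top stock 618 x [-0.1002  0.0005] y [-0.0173  0.0395] ang 0.4 z 0.0456
```

```bash
python3 -m inch '[{"linear":[-0.5,-4,0.5],"twist":0},{"linear":[-1,-8,0.5],"twist":0},{"linear":[-1.5,-12,0.5],"twist":0},{"linear":[-1.9,-15.6,0.5],"twist":0},{"linear":[-1.9,-15.6,0.5],"twist":0}]' ; python3 tilt.py
```

```text
t: 11.5
eef_pos: [0.427, 0.0254, 0.3369]
orientation: [0.074, 0.997, 0.0, 0.002]
wrist_force: [0.2, 0.2, -1.8]
finger_gap: 0.0595
tcp [-0.1794 -0.0772  0.3369]
n 758 tilt -16.513528131599834 x [0.02229081 0.12208112] y [-0.03041678  0.02887929] z at front -0.06525237306772658 ((0.07171995937824249, -0.0010407362133264542), (0.06128721311688423, 0.10343780368566513), 89.53717041015625)
```

```bash
python3 -m inch '[{"linear":[3,0,-1.2],"twist":0},{"linear":[6,-0.4,-2.8],"twist":0},{"linear":[9,-0.9,-4.5],"twist":0},{"linear":[12,-1.3,-6.5],"twist":0},{"linear":[12,-1.3,-7.9],"twist":0}]' ; python3 nar.py
```

```text
t: 12.05
eef_pos: [0.5516, 0.0153, 0.2568]
orientation: [0.074, 0.997, 0.002, 0.003]
wrist_force: [-0.2, -0.7, -1.0]
finger_gap: 0.0593
tcp [-0.0547 -0.0683  0.2568] [-0.2 -0.7 -1. ]
side nar 548 x [-0.1223 -0.0023] y [0.0649 0.1044] ang 89.5 z 0.0694
side stock 624 x [-0.1029 -0.0011] y [-0.0231  0.0358] ang 89.7 z 0.0442
side wide 343 x [-0.2381 -0.1071] y [-0.0976 -0.0388] ang 89.3 z 0.0791
top nar 467 x [-0.12    0.0018] y [0.0684 0.1078] ang 0.2 z 0.0706
top stock 615 x [-0.1008  0.0004] y [-0.0173  0.0391] ang 0.9 z 0.0456
top wide 123 x [-0.1414 -0.1064] y [-0.0948 -0.0361] ang 7.2 z 0.0774
```

```bash
python3 -m inch '[{"linear":[0.3,-0.3,-0.4],"twist":0},{"linear":[0.6,-0.4,-0.7],"twist":0}]' ; python3 -m inch '[{"linear":[0,0,0],"twist":0},{"linear":[0,0,0],"twist":0},{"linear":[0,0,0],"twist":0},{"linear":[0,0,0],"twist":0}]' 0;python3 -m inch '[{"linear":[-1,0.2,1.5],"twist":0},{"linear":[-3,0.5,4],"twist":0},{"linear":[-6,0.9,6],"twist":0},{"linear":[-9,1.4,6],"twist":0},{"linear":[-10,1.5,6],"twist":0}]'; python3 nar.py;python3 - <<'E'
from h import *
c=cap('side'); cv2.imwrite('pics/s7.png',cv2.resize(c['frame'][150:350,160:420,::-1],None,fx=3,fy=3))
c=cap('wrist'); save(c,'w7.png')
E
```

```text
t: 12.35
eef_pos: [0.5534, 0.0121, 0.2499]
orientation: [0.072, 0.997, 0.001, 0.001]
wrist_force: [-0.5, 0.1, 5.2]
finger_gap: 0.0597
t: 12.75
eef_pos: [0.5534, 0.012, 0.2503]
orientation: [0.072, 0.997, 0.001, 0.002]
wrist_force: [-0.5, -0.1, -0.1]
finger_gap: 0.0852
t: 13.25
eef_pos: [0.4502, 0.0275, 0.3116]
orientation: [0.072, 0.997, 0.0, 0.002]
wrist_force: [0.2, -0.0, -0.2]
finger_gap: 0.0857
tcp [-0.1568 -0.0716  0.3116] [ 0.2 -0.  -0.2]
side nar 557 x [-0.1221 -0.0014] y [0.0648 0.1045] ang 0.3 z 0.0693
side stock 627 x [-0.103  -0.0016] y [-0.0231  0.036 ] ang 0.5 z 0.0443
side wide 982 x [-0.2442 -0.1037] y [-0.1013 -0.0422] ang 0.1 z 0.0747
top nar 474 x [-0.1203  0.0008] y [0.0684 0.1077] ang 89.8 z 0.0705
top stock 612 x [-0.1006  0.0011] y [-0.0176  0.0393] ang 0.8 z 0.0459
top wide 989 x [-0.2414 -0.1014] y [-0.0976 -0.0389] ang 0.1 z 0.0761
```

View pics/s7.png

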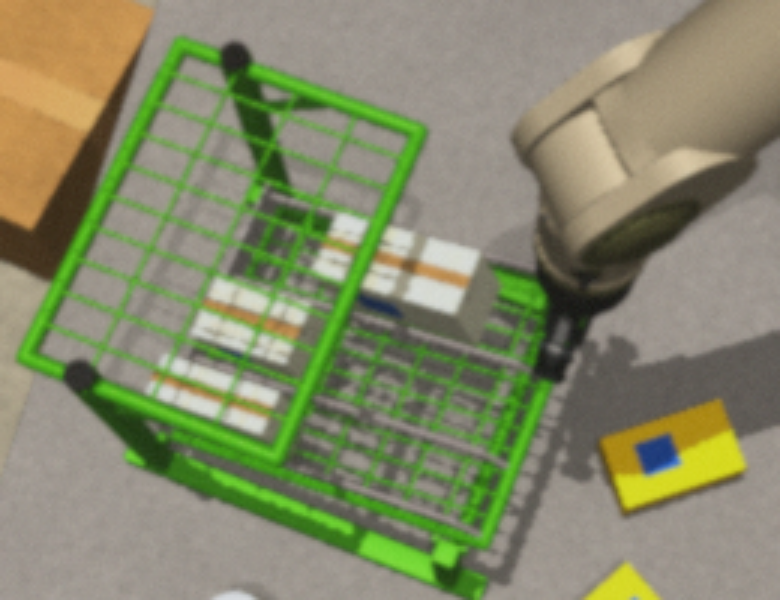

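View pics/w7.png

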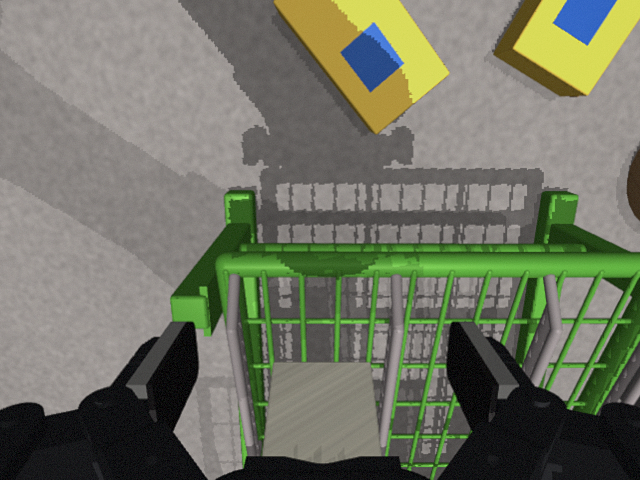

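```bash
python3 -m inch '[{"linear":[-0.3,0,0.3],"twist":-8},{"linear":[-0.6,0,0.3],"twist":-16},{"linear":[-1,0.1,0.3],"twist":-24},{"linear":[-1,0.1,0.3],"twist":-32},{"linear":[-1,0.1,0.3],"twist":-40}]';python3 -m inch '[{"linear":[0,0,0],"twist":-8},{"linear":[0,0,0],"twist":-16},{"linear":[0,0,0],"twist":-24},{"linear":[0,0,0],"twist":-32},{"linear":[0,0,0],"twist":-40}]';python3 -m inch '[{"linear":[0,0,0],"twist":-8},{"linear":[0,0,0],"twist":-10},{"linear":[0,0,0],"twist":-10}]'
python3 - <<'E'
from h import *; from geo import *
s=monitor.state(); o=s['orientation']; print(w2r(s['eef_pos']),2*np.degrees(np.arctan2(o[1],o[0])))
c=cap('wrist'); save(c,'w8.png')
E
```

```text
t: 13.95
eef_pos: [0.4451, 0.0279, 0.3137]
orientation: [0.412, 0.911, 0.001, 0.003]
wrist_force: [-0.4, 0.1, 0.7]
finger_gap: 0.0856
t: 14.45
eef_pos: [0.4463, 0.028, 0.3135]
orientation: [0.701, 0.713, -0.0, 0.002]
wrist_force: [-0.1, -0.8, 0.7]
finger_gap: 0.0855
t: 14.75
eef_pos: [0.4474, 0.0282, 0.3133]
orientation: [0.761, 0.649, -0.0, 0.002]
wrist_force: [0.1, 0.1, -0.1]
finger_gap: 0.0854
[-0.15964266 -0.07135256  0.31327588] 80.98044929179161
```

View pics/w8.png

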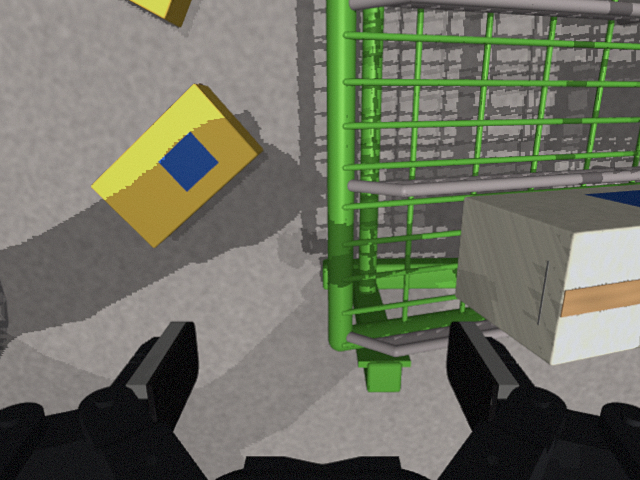

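```bash
python3 -m inch '[{"linear":[-0.6,0.2,-2.5],"twist":0},{"linear":[-0.6,0.2,-5],"twist":0},{"linear":[-0.6,0.2,-5],"twist":0}]';python3 -m inch '[{"linear":[3,-0.5,0],"twist":0},{"linear":[6,-0.9,-0.2],"twist":0}]'; python3 nar.py
```

```text
t: 15.1
eef_pos: [0.4405, 0.03, 0.2612]
orientation: [0.759, 0.651, -0.002, 0.001]
wrist_force: [0.8, 0.3, -0.1]
finger_gap: 0.0859
t: 15.3
eef_pos: [0.5013, 0.0209, 0.26]
orientation: [0.759, 0.651, -0.002, 0.001]
wrist_force: [-0.9, -0.1, -0.6]
finger_gap: 0.0855
tcp [-0.1052 -0.0704  0.26  ] [-0.9 -0.1 -0.6]
side nar 555 x [-0.1225 -0.0016] y [0.0647 0.1045] ang 0.3 z 0.0692
side stock 625 x [-0.1032 -0.0017] y [-0.0228  0.036 ] ang 0.7 z 0.0443
side wide 841 x [-0.2289 -0.0878] y [-0.1013 -0.0419] ang 89.4 z 0.0745
top nar 486 x [-0.1194  0.0017] y [0.0684 0.1079] ang 0.0 z 0.0705
top stock 627 x [-0.1011  0.0026] y [-0.0175  0.0394] ang 0.9 z 0.0454
top wide 681 x [-0.2017 -0.0719] y [-0.0974 -0.0385] ang 0.1 z 0.0757
```

```bash
python3 nar.py | grep -v -e stock -e nar
```

```text
tcp [-0.1019 -0.0701  0.2599] [-0.1 -0.5 -0.4]
side wide 851 x [-0.232  -0.0671] y [-0.1015 -0.0422] ang 89.5 z 0.0745
top wide 792 x [-0.2025 -0.0629] y [-0.0973 -0.0384] ang 89.9 z 0.0757
```

```bash
python3 -m inch '[{"linear":[4.6,-0.7,-0.3],"twist":0},{"linear":[5.2,-0.8,-0.6],"twist":0},{"linear":[5.2,-0.8,-0.6],"twist":0}]'; python3 nar.py
```

```text
t: 15.8
eef_pos: [0.5529, 0.0129, 0.2536]
orientation: [0.76, 0.65, -0.002, 0.0]
wrist_force: [-0.8, -1.0, -0.3]
finger_gap: 0.0854
tcp [-0.053  -0.0705  0.2536] [-0.8 -1.  -0.3]
side nar 554 x [-0.1224 -0.0032] y [0.0648 0.1046] ang 0.4 z 0.0694
side stock 622 x [-0.1037 -0.0018] y [-0.0221  0.0359] ang 0.8 z 0.0445
side wide 842 x [-0.2914 -0.0016] y [-0.1007 -0.0416] ang 89.2 z 0.0745
top nar 478 x [-0.12    0.0024] y [0.0684 0.1076] ang 90.0 z 0.0708
top stock 611 x [-0.1007 -0.0003] y [-0.0175  0.0394] ang 0.9 z 0.0458
top wide 769 x [-0.138   0.0023] y [-0.0965 -0.0376] ang 89.7 z 0.0761
```

Both cartons read as flush with the lip. I'll back the arm clear and check them again.

```bash
python3 -m inch '[{"linear":[-2,0.3,1.5],"twist":0},{"linear":[-5,0.8,4],"twist":0},{"linear":[-9,1.4,8],"twist":0},{"linear":[-12,1.9,12],"twist":0},{"linear":[-14,2.2,15],"twist":0}]';python3 -m inch '[{"linear":[0,0,0],"twist":0},{"linear":[0,0,0],"twist":0},{"linear":[0,0,0],"twist":0}]'; python3 nar.py
python3 - <<'E'
from h import *; from geo import *
for n in ('side','top'):
    c=cap(n); cv2.imwrite(f'pics/{n}9.png',c['frame'][:,:,::-1])
    W=pts(c); x,y,z=W[...,0],W[...,1],W[...,2]; T=r2t(w2r(W))
    for lab,y0,y1,h in (('nar',.055,.115,.07),('wide',-.115,-.03,.075)):
        m=(T[...,1]>y0)&(T[...,1]<y1)&(abs(T[...,2]-h)<.006)&(T[...,0]<.02)&(T[...,0]>-.16)
        P=T[m]; A=np.c_[P[:,:2],np.ones(len(P))]; a=np.linalg.lstsq(A,P[:,2],rcond=None)[0]; print(n,lab,'slopes',a[:2].round(3))
        r=cv2.minAreaRect(P[:,:2].astype(np.float32));print(r)
    W0=np.load('W'+n+'.npy')
    for lab,x0,x1,y0,y1,z0,z1 in (('jar',.64,.76,.25,.4,.1,.12),('tape',.45,.66,.22,.4,.04,.052)):
        for w in (W0,W):
            m=(w[...,0]>x0)&(w[...,0]<x1)&(w[...,1]>y0)&(w[...,1]<y1)&(w[...,2]>z0)&(w[...,2]<z1); print(n,lab,m.sum(),w[m].mean(0).round(4) if m.sum() else '')
E
```

```text
t: 16.4
eef_pos: [0.4079, 0.0359, 0.405]
orientation: [0.759, 0.651, -0.003, 0.0]
wrist_force: [0.9, -0.2, 1.3]
finger_gap: 0.0857
t: 16.7
eef_pos: [0.4074, 0.0356, 0.4044]
orientation: [0.759, 0.651, -0.004, 0.0]
wrist_force: [0.2, 0.5, -0.8]
finger_gap: 0.0852
tcp [-0.2003 -0.0701  0.4044] [ 0.2  0.5 -0.8]
side nar 550 x [-0.1224 -0.002 ] y [0.0649 0.1044] ang 0.3 z 0.0691
side stock 627 x [-0.1033 -0.0017] y [-0.0231  0.036 ] ang 1.2 z 0.0443
side wide 818 x [-0.1362 -0.0017] y [-0.1003 -0.0415] ang 89.2 z 0.0744
top nar 470 x [-0.1201  0.0022] y [0.0685 0.1079] ang 0.7 z 0.0707
top stock 612 x [-0.1001  0.0004] y [-0.0175  0.0394] ang 0.0 z 0.0457
top wide 882 x [-0.1388  0.0009] y [-0.0965 -0.0376] ang 89.6 z 0.0759
side nar slopes [-0.004  0.002]
((-0.061516303569078445, 0.08455492556095123), (0.04080696776509285, 0.12470591068267822), 89.92942810058594)
side wide slopes [-0.006 -0.001]
((-0.0689837858080864, -0.07115544378757477), (0.13721945881843567, 0.06158633530139923), 0.3054571747779846)
side jar 494 [0.6751 0.324  0.1087]
side jar 489 [0.6752 0.3241 0.109 ]
side tape 485 [0.501  0.3471 0.0472]
side tape 489 [0.5017 0.3465 0.0469]
top nar slopes [-0.    -0.005]
((-0.059080515056848526, 0.08826753497123718), (0.12416822463274002, 0.04041330888867378), 0.2995239496231079)
top wide slopes [0.001 0.   ]
((-0.06746580451726913, -0.0669725313782692), (0.059960994869470596, 0.14389078319072723), 89.65086364746094)
top jar 434 [0.6784 0.3253 0.1102]
top jar 434 [0.6784 0.3254 0.11  ]
top tape 401 [0.4999 0.3486 0.047 ]
top tape 406 [0.5028 0.35   0.0471]
```

View pics/side9.png

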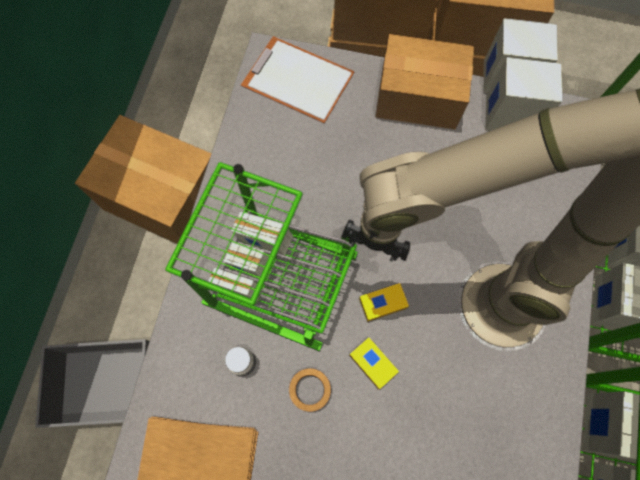

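The side view shows all three boxes lined up at the lip, around (250,225), (243,255) and (232,280). The jar at (240,361) and the tape roll at (310,390) haven't moved, and the gripper is clear of everything.

```bash
python3 -c "
from plant import job
print(job.close_job())"
```

```text
the job is handed in; nothing more can be done
None
```

Both cartons are home against the stop lip, released, with the gripper clear. I handed the job in at about 17 s of the 72 s allowed. No verdict is reported.

**What I did:** The moves could not tilt the tool, so an upright gripper could not follow either carton under the shelf.
- **Wide carton, placed:** I put it in its lane and let it settle to the slope, then re-gripped it near its rear end.
- **Narrow carton:** I used the held wide carton as a pusher to slide the narrow one home. The wrist force rose to about 51 N against the lip, under the 120 N limit.
- **Wide carton, slid home:** I returned it to its lane and pushed it with the open fingers. A quick push at the end let it coast the last few millimetres to the lip.

**Last checks** (side and top cameras, which differ by 2–4 mm):

| Item | Position along lane, lip at 0 (target) | Off lane middle | Yaw | Lean |
|---|---|---|---|---|
| Narrow carton | -59 to -62 mm (-60) | up to 4 mm | under 0.5° | under 0.5° |
| Wide carton | -67 to -69 mm (-70) | 1 to 5 mm | under 0.5° | under 0.5° |

- **Undersides:** both cartons are on the deck, within about 1 mm.
- **Bystanders:** the middle box and the jar showed no movement. The tape roll differed by at most 3 mm in one view, which is probably measurement noise, as it was never touched.
- **Failed checks:** none.

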